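# Centre a manifold block on the inspection turntable and swing it round

## Task

Gently set the aluminium manifold block on the turntable, centred midway between the two blue stops and squarely along the white centre line, with its nozzles pointing away from the red knob, and let go of it. Then take the turntable round by its red knob, between a quarter and a half turn either way, to see that it turns freely with the block aboard. Leave it standing there with the block still centred, and do not disturb the elbow, the parts bin or the hammer.

Things in the scene. Friction and masses are not known exactly. Their poses are not given: they have to be found in the camera images.
- manifold_mid (a point): The work piece: centre (20 mm above its underside) of a bare aluminium manifold block, 120 mm along x, 36 mm along y, 40 mm high, 0.5 kg, lying flat on the bench. Four nozzles stand 30 mm out of its -y side at mid-height, at x = -49, -30, 30, 49 mm (collars 16 mm in diameter); the middle 44 mm of that side is bare, so it is best gripped there, across the 36 mm.
- nozzles (a point): Point on the manifold block at mid-length, level with the ends of its four nozzles: 48 mm from the block's centre towards its -y side, 22 mm above its underside.
- manifold: The same manifold block; origin at the centre of its underside, axes as for manifold_mid.
- turntable: Dark steel disc, 236 mm in diameter, turning freely on a fixed grey base; drag 0.07 N m, stays where left. Origin: centre of its top face, 50 mm above the bench; axes turn with it, z up. White centre line along x, yellow ticks at x = 0. Two blue stops, 44 mm wide, 18 mm high, stand across the line, inner faces at x = -75 and +75 mm. The red knob is on its +y side.
- knob_mid (a point): Middle, half-way up, of the red upright round knob (24 mm in diameter, 45 mm high) fixed on the disc 100 mm from its centre, on its +y side; the point is 22.5 mm above the disc top, 72.5 mm above the bench.
- elbow: Bystander: loose brass pipe elbow standing upright, about 60 mm high, reaching 40 mm sideways along its x. Origin: centre of its foot.
- parts_bin: Bystander: grey open bin of fittings, 120 x 90 x 50 mm. Origin: centre of its underside.
- hammer: Bystander: hammer lying on the bench, 240 mm long, along its x. Origin: at bench level near its middle.
There are look-alikes about, which are no part of the job. What is shaped like the manifold but black or brown is not meant.

How it is judged:
On the way, in this order (a step that is already met when the one before it is completed fails the run):
1. the block lies on the disc, centred between the stops, square, nozzles away from the knob, and is let go (x of manifold_mid in the frame of turntable between -0.006 and 0.006 m and y of manifold_mid in the frame of turntable between -0.006 and 0.006 m and z of manifold_mid in the frame of turntable between 0.016 and 0.025 m and angle between the x axis of manifold_mid and the x axis of turntable, either way round below 0.12 rad and angle between manifold_mid's own z axis and vertical below 0.08 rad and y of nozzles in the frame of turntable below 0 m and contact force between the fingers and manifold below 0.05 N), for 0.3 s.
2. the turntable is being turned by its knob, with the block still centred (all of step 1 and contact force between the fingers and turntable above 0.3 N and distance between the grasp point and knob_mid below 0.05 m and distance of knob_mid from where it was at the start of the episode above 0.04 m), for 0.02 s.
3. the turntable has been turned a quarter turn with the block still centred (x of manifold_mid in the frame of turntable between -0.006 and 0.006 m and y of manifold_mid in the frame of turntable between -0.006 and 0.006 m and z of manifold_mid in the frame of turntable between 0.016 and 0.025 m and angle between the x axis of manifold_mid and the x axis of turntable, either way round below 0.12 rad and angle between manifold_mid's own z axis and vertical below 0.08 rad and y of nozzles in the frame of turntable below 0 m and distance of knob_mid from where it was at the start of the episode above 0.125 m), for 0.2 s.
At the end, for the whole second after the job is handed in: The block rests flat on the disc, released, within 6 mm of its centre along and across the centre line and 0.12 rad of parallel, nozzles away from the knob; the knob, released, stands over 125 mm straight from its start (77 degrees of turn); all at rest (all of step 3 and linear speed of manifold below 0.01 m/s and angular speed of turntable below 0.03 rad/s and contact force between the fingers and manifold below 0.05 N and contact force between the fingers and turntable below 0.05 N); the robot touches nothing.
It fails at once if the brass elbow is moved more than 20 mm (distance of elbow from where it was at the start of the episode above 0.02 m).
It fails at once if the parts bin is moved more than 20 mm (distance of parts_bin from where it was at the start of the episode above 0.02 m).
It fails at once if the hammer is moved more than 20 mm (distance of hammer from where it was at the start of the episode above 0.02 m).
It fails at once if the block is dropped or rammed onto the turntable (over 80 N) (contact force between manifold and turntable above 80 N).
It also fails if it takes over 61 s, if anything falls off the work surface, if the arm or the gripper's body presses on something with over 40 N, if the wrist force passes 120 N, or if a joint passes its speed limit or range.

## Robot

A 6-joint arm with a two-finger parallel gripper is mounted at the origin on the work surface. World frame = base frame: x ahead of the robot, y to its left, z up, the work surface at z = 0. Lengths are in m, angles in rad, forces in N, time in s.
With the tool pointing down it reaches from about 0.325 to 0.9 m from the base axis. Payload 6.1 kg.
Tool frame: the origin (TCP) lies midway between the tips of the shut fingers; the grasp point (between the pads) lies 19 mm behind it; x points along the fingers, z is the direction in which the jaws open and shut, and the axes are right-handed (so a half turn about x gives the same grasp; the last joint's range is limited). The gripper opens to 87 mm and grips with 3 to 60 N. Pads are 19 mm wide; open, the fingers measure 117 mm over their backs; the gripper's body (75 mm by 190 mm) begins 51 mm behind the grasp point.
Start: joints at [1.133, 0.22, 1.526, -0, 1.395, -0.126], TCP at [0.192, 0.595, 0.223] pointing down, gripper open.
Joint ranges: [-2.98, 2.98], [-0.91, 2.08], [0.09, 2.57], [-1.24, 4.39], [0.2, 2.65], [-2.68, 2.68]. Speed limits (rad/s): [2.57, 2.57, 3.01, 3.14, 3.14, 3.14].

## Interface

Orientations are given as a unit quaternion [x, y, z, w].
In Python, from station import * gives the robot as it stands. The module is installed in compiled form; this text tells all that it offers.
- The arm moves only by the shell command python3 -m handwheel 'ROWS'. ROWS is JSON, a list of rows, each an object with "claw": the closure, from 0 (fully open) to 1 (shut); "delta_pos": the shift along the tool's x, y, z scaled (see below), a list of three; "twist": the turn about the tool's x scaled (see below). In form: [{"claw": claw, "delta_pos": [tx, ty, tz], "twist": twist}, ...]. A call has 1 to 20 rows; each row is the pose to reach, as a shift and turn from the pose commanded when the call began, along the tool's axes at that moment, turning the shorter way round; what a row does not reach only later rows make up. The controller multiplies each number of a shift by 0.8 m and each number of a turn by 180 degrees. A row lasts 1/10 s, in which the tool goes at most 50 mm and 8.59 degrees, less where a joint would pass 70% of its speed; a pose out of reach is approached as far as the arm can. A call with a number of a shift or a turn outside -1 to 1 is refused whole. A call with a gripper value outside its range is refused whole. The fingers move at their own pace and stop on an object; the grip force is fixed at half the most. Time passes only in rows, so rows that repeat a pose let the fingers close. It gives the time, the measured TCP pose, the force and the opening at its end, in the units of the state.
- sense(): the state, without advancing time (a new reading comes with each control period).
- read_camera(name): name is "side" or "top" or "wrist"; returns the picture (420x560x3 uint8, red, green, blue); there is no depth.
- camera_model(name): a dict with "camera_matrix" (3x3 intrinsics, pixels), "k1" (the pictures are not rectified: a ray, as slopes to the right and down, at radius r is drawn at 1 + k1 r^2 times it, then the intrinsics apply), "R" (3x3) and "t" (3): a world point X has camera coordinates R X + t. Camera axes: x right, y down, z forward; pixel columns grow to the right and rows downward; lengths in m; the calibration is good to about 2 mm. A picture is of the moment at which its call begins: read the wrist's pose just before it. camera_model takes no time and is no camera call; for the wrist camera it gives the pose at the moment of the call.
- hand_in(): hands the job in, once; it reports no verdict.
Trained networks look in the newest picture that a camera, given by its name, has taken for a name from the list of things; names that differ only in an ending like _2 or _b are one class to them, and where a whole thing is asked for, a point or a joint stands for the part that bears it (a point fixed in the world has none). Each returns a list of dicts, best first, with "p" (0 to 1); they miss things now and then, are a little off and sometimes report something else, mostly with a low value. They report only what shows in the picture. A call takes as long as a camera call. They do not tell look-alikes from the thing itself.
- look_for(camera, name): "box" ([left, top, right, bottom] in pixels, round what is visible of it).
The state is a dict: "t": time; "q": joint angles; "dq": joint speeds; "joint_efforts": joint torques, N m; "tcp_pos": TCP position; "eef_rot": TCP orientation; "ft_force": force on the tool from outside, world axes, zero at the start; "wrist_torque": the same for the moment, N m; "finger_gap": finger opening in m.
Only numpy, scipy, OpenCV 4.12 (cv2) and the standard library are available. Lean on these libraries where they do the work, as an engineer would, in place of code of your own. Each camera call takes 0.05 s, during which the arm holds its last target.

## Working session

There is one attempt and no reset: what is moved stays moved. The work goes in short steps, Python scripts to look and compute and a shell command to move; the robot and the scene stay as the last step left them, time stands still between calls to the robot, and variables do not carry over. Pictures are saved under pics/ and viewed, and the job is handed in when it is done.

```bash
mkdir -p pics; cat > h.py <<'E'
from station import *
import numpy as np, cv2
def snap(cam,fn):
    m=camera_model(cam); im=read_camera(cam); cv2.imwrite('pics/'+fn,cv2.cvtColor(im,cv2.COLOR_RGB2BGR)); return im,m
def ray(m,u,v):
    K=np.array(m["camera_matrix"]);R=np.array(m["R"]);t=np.array(m["t"])
    d=np.array([(u-K[0,2])/K[0,0],(v-K[1,2])/K[1,1]]);s=d.copy()
    for _ in range(50): s=d/(1+m["k1"]*(s@s))
    return -R.T@t, R.T@np.array([s[0],s[1],1])
def at_z(m,u,v,z):
    c,d=ray(m,u,v); return c+d*(z-c[2])/d[2]
def proj(m,X):
    K=np.array(m["camera_matrix"]);R=np.array(m["R"]);t=np.array(m["t"])
    p=R@np.array(X)+t; s=p[:2]/p[2]; s=s*(1+m["k1"]*(s@s)); return K[:2,:2]@s+K[:2,2]
E
python3 - <<'E'
from h import *
for c in ("top","side","wrist"):
    im,m=snap(c,c+'0.png'); print(c,m["k1"],np.round(m["camera_matrix"],1).tolist(),np.round(m["R"],3).tolist(),np.round(m["t"],3))
    for n in ("manifold","turntable","knob_mid","elbow","parts_bin","hammer"):
        if c=="top" or (c=="side" and n in("manifold","knob_mid")): print(n,[(np.round(d["box"]).tolist(),round(d["p"],2)) for d in look_for(c,n)][:4])
print(sense())
E
```

```text
top -0.11321093846059335 [[452.1, 0.0, 275.9], [0.0, 452.1, 204.8], [0.0, 0.0, 1.0]] [[-0.006, -1.0, 0.002], [-0.99, 0.005, -0.139], [0.139, -0.003, -0.99]] [-0.044  0.622  1.387]
manifold [([359.0, 252.0, 385.0, 290.0], 0.77), ([286.0, 138.0, 321.0, 183.0], 0.61), ([311.0, 246.0, 330.0, 263.0], 0.27)]
turntable [([186.0, 181.0, 256.0, 257.0], 0.91)]
knob_mid [([186.0, 182.0, 258.0, 253.0], 0.69)]
elbow [([312.0, 247.0, 333.0, 264.0], 0.47)]
parts_bin [([287.0, 137.0, 321.0, 182.0], 0.85)]
hammer [([101.0, 218.0, 162.0, 279.0], 0.88)]
side -0.029412183375447744 [[379.2, 0.0, 283.0], [0.0, 379.2, 207.6], [0.0, 0.0, 1.0]] [[-0.977, -0.212, 0.008], [-0.138, 0.608, -0.782], [0.161, -0.765, -0.623]] [0.601 0.164 0.888]
manifold [([349.0, 160.0, 390.0, 184.0], 0.95), ([304.0, 129.0, 329.0, 158.0], 0.91), ([295.0, 154.0, 336.0, 179.0], 0.78)]
knob_mid [([235.0, 226.0, 339.0, 309.0], 0.72)]
wrist 0.019336778586709274 [[374.2, 0.0, 272.7], [0.0, 374.2, 210.3], [0.0, 0.0, 1.0]] [[0.308, 0.952, 0.0], [0.907, -0.293, 0.302], [0.287, -0.093, -0.953]] [-0.626 -0.037  0.392]
{'t': 0.55, 'q': array([ 1.13291903e+00,  2.20378652e-01,  1.52652306e+00, -1.73559824e-05,
        1.39472184e+00, -1.26100848e-01]), 'dq': array([ 0.00045592,  0.0002518 ,  0.00091069,  0.00072038, -0.00052856,
        0.00134798]), 'joint_efforts': array([-8.42699137e-04, -4.94147444e+01, -3.87407398e+01,  6.99018175e-02,
        4.75533237e-02, -4.33033347e-05]), 'tcp_pos': array([0.19171779, 0.5948429 , 0.22253866]), 'eef_rot': array([-0.41631963,  0.57157184,  0.41629851,  0.57155853]), 'ft_force': array([-0.27173429,  0.37890847,  0.38655255]), 'wrist_torque': array([ 0.03340927, -0.02320694, -0.00728092]), 'finger_gap': 0.08651562855193488}
```

View pics/top0.png

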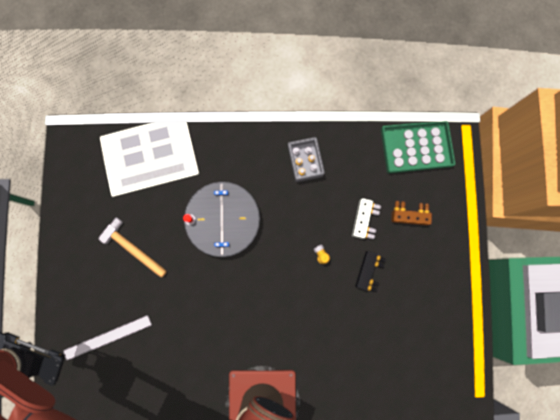

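View pics/side0.png

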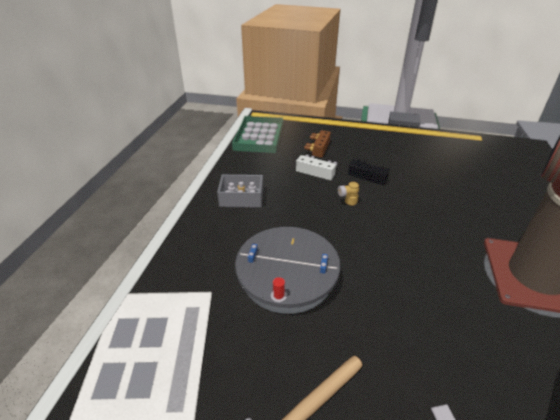

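View pics/wrist0.png

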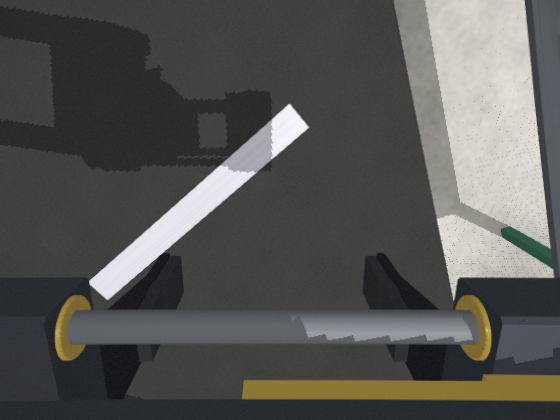

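```bash
python3 - <<'E'
from h import *
im=cv2.imread('pics/top0.png')
a=cv2.resize(im[170:300,300:440],None,fx=4,fy=4,interpolation=cv2.INTER_CUBIC)
b=cv2.resize(im[170:270,170:270],None,fx=4,fy=4,interpolation=cv2.INTER_CUBIC)
cv2.imwrite('pics/ca.png',a);cv2.imwrite('pics/cb.png',b)
m=camera_model("top")
for n,u,v,z in (("man",364,217,.04),("tt",222,219,.05),("knob",189,218,.095),("elbow",322,256,.03),("brown",412,215,.04),("black",370,270,.04)): print(n,np.round(at_z(m,u,v,z),3))
from scipy.spatial.transform import Rotation as Ro
print(Ro.from_quat(sense()["eef_rot"]).as_matrix().round(3))
E
```

```text
man [ 0.582 -0.327  0.04 ]
tt [0.577 0.122 0.05 ]
knob [0.576 0.218 0.095]
elbow [ 0.46  -0.192  0.03 ]
brown [ 0.587 -0.482  0.04 ]
black [ 0.415 -0.341  0.04 ]
[[ 0.    -0.952  0.307]
 [-0.     0.307  0.952]
 [-1.    -0.    -0.   ]]
```

View pics/ca.png

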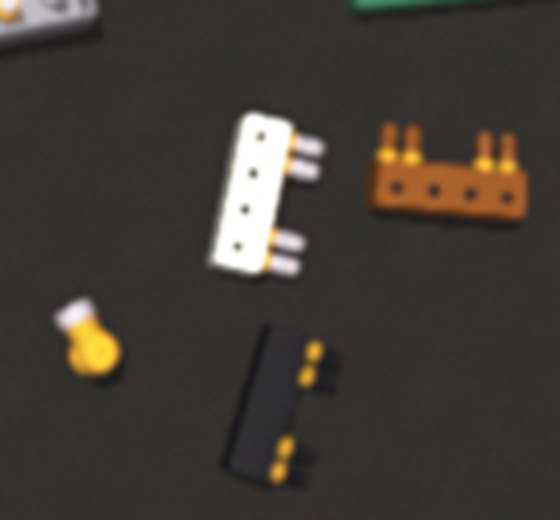

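View pics/cb.png

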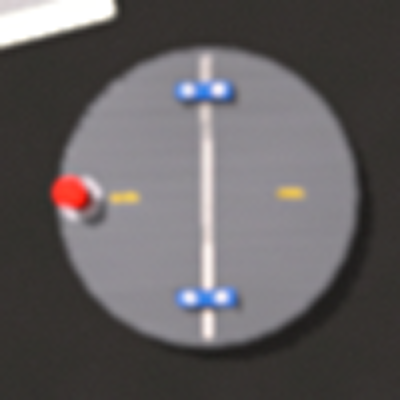

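```bash
cat >> h.py <<'E'
from scipy.spatial.transform import Rotation as Ro
def plan(target,jawdeg):
    """scaled delta for tool pointing down, jaw (tool z) heading jawdeg"""
    s=sense(); R=Ro.from_quat(s["eef_rot"]).as_matrix(); d=R.T@(np.array(target)-s["tcp_pos"])
    cur=np.degrees(np.arctan2(R[1,2],R[0,2])); tw=-((jawdeg-cur+90)%180-90)
    print("tcp",s["tcp_pos"].round(4),"jaw",round(cur,2),"q6",round(s["q"][5],2),"| dpos",(d/0.8).round(4),"twist",round(tw/180,4),"rows",np.linalg.norm(d)/.05,abs(tw)/8.59)
E
python3 - <<'E'
from h import *
m=camera_model("wrist");s=sense();R=Ro.from_quat(s["eef_rot"]).as_matrix()
K=m["camera_matrix"];print("cam in tool",R.T@(-np.array(m["R"]).T@m["t"]-s["tcp_pos"]))
print([ (R.T@(at_z(m,280,v,.05)-s["tcp_pos"])).round(3) for v in (60,150,210,260)])
for off in (0.10,):
  plan([0.577-off,0.122,0.30],90); plan([0.582-off,-0.327,0.30],78)
E
```

```text
cam in tool [-0.16228272  0.08264988  0.00091072]
[array([0.173, 0.108, 0.007]), array([0.173, 0.033, 0.007]), array([ 0.173, -0.023,  0.008]), array([ 0.173, -0.074,  0.008])]
tcp [0.1917 0.5948 0.2225] jaw 72.14 q6 -0.13 | dpos [-0.0968 -0.5207 -0.4532] twist -0.0992 rows 11.152875901364434 2.0795460291844328
tcp [0.1917 0.5948 0.2225] jaw 72.14 q6 -0.13 | dpos [-0.0968 -0.6988 -0.9855] twist -0.0326 rows 19.391321210893395 0.6825728045045725
```

```bash
python3 - <<'E'
from h import *
plan([0.600,0.122,0.30],90)
E
```

```text
tcp [0.1917 0.5948 0.2225] jaw 72.14 q6 -0.13 | dpos [-0.0968 -0.6671 -0.406 ] twist -0.0992 rows 12.59007585076357 2.0795460291844328
```

```bash
python3 -m handwheel '[{"claw":0,"delta_pos":[-0.0968,-0.667,-0.406],"twist":-0.0992},{"claw":0,"delta_pos":[-0.0968,-0.667,-0.406],"twist":-0.0992},{"claw":0,"delta_pos":[-0.0968,-0.667,-0.406],"twist":-0.0992},{"claw":0,"delta_pos":[-0.0968,-0.667,-0.406],"twist":-0.0992},{"claw":0,"delta_pos":[-0.0968,-0.667,-0.406],"twist":-0.0992},{"claw":0,"delta_pos":[-0.0968,-0.667,-0.406],"twist":-0.0992},{"claw":0,"delta_pos":[-0.0968,-0.667,-0.406],"twist":-0.0992},{"claw":0,"delta_pos":[-0.0968,-0.667,-0.406],"twist":-0.0992},{"claw":0,"delta_pos":[-0.0968,-0.667,-0.406],"twist":-0.0992},{"claw":0,"delta_pos":[-0.0968,-0.667,-0.406],"twist":-0.0992},{"claw":0,"delta_pos":[-0.0968,-0.667,-0.406],"twist":-0.0992},{"claw":0,"delta_pos":[-0.0968,-0.667,-0.406],"twist":-0.0992},{"claw":0,"delta_pos":[-0.0968,-0.667,-0.406],"twist":-0.0992},{"claw":0,"delta_pos":[-0.0968,-0.667,-0.406],"twist":-0.0992},{"claw":0,"delta_pos":[-0.0968,-0.667,-0.406],"twist":-0.0992},{"claw":0,"delta_pos":[-0.0968,-0.667,-0.406],"twist":-0.0992}]'; python3 - <<'E'
from h import *
im,m=snap("wrist","w1.png")
import pickle; pickle.dump(m,open("w1.pkl","wb"))
s=sense();print(s["dq"].round(3))
plan([0.600,0.122,0.30],90)
E
```

```text
t: 2.15
tcp_pos: [0.5993, 0.1229, 0.2997]
eef_rot: [-0.5, 0.5, 0.5, 0.5]
ft_force: [-0.0, -0.0, -0.3]
finger_gap: 0.0871
[ 0.008 -0.003  0.001 -0.002 -0.001 -0.002]
tcp [0.5992 0.1232 0.2998] jaw 90.07 q6 -1.5 | dpos [-0.0002 -0.001  -0.0014] twist 0.0004 rows 0.028314070584003263 0.008168888056706392
```

View pics/w1.png

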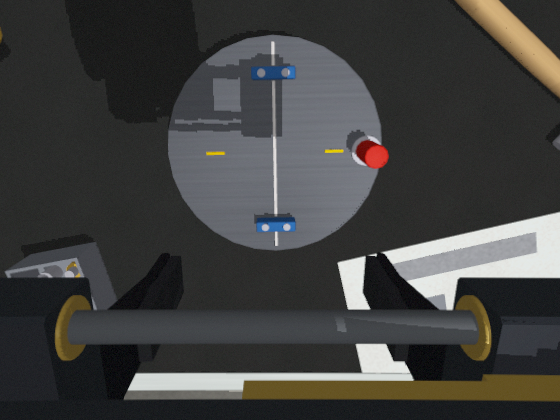

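```bash
python3 - <<'E'
from h import *
import pickle
m=pickle.load(open("w1.pkl","rb")); im=cv2.imread('pics/w1.png')
b,g,r=[im[...,i].astype(int) for i in range(3)]
roi=np.zeros(b.shape,bool); roi[35:252,165:400]=1
def cents(mask,z):
    n,l,st,ce=cv2.connectedComponentsWithStats((mask&roi).astype(np.uint8))
    for i in range(1,n):
        if st[i,4]>25: print(ce[i].round(1),st[i].tolist(),at_z(m,*ce[i],z).round(4))
print("yellow");cents((r>140)&(g>110)&(b<90),.05)
print("blue");cents((b>100)&(r<90)&(b>g+30),.068)
print("red");cents((r>140)&(g<60)&(b<60),.095)
print("white");w=(r>170)&(g>170)&(b>170)&roi;w[:,:268]=0;w[:,283:]=0;cents(w,.05)
ys,xs=np.nonzero(w); 
P=np.array([at_z(m,x,y,.05)[:2] for x,y in zip(xs,ys)]); d=cv2.fitLine(P.astype(np.float32),cv2.DIST_L2,0,.01,.01).ravel(); print(d, np.degrees(np.arctan2(d[1],d[0])))
# rim
gray=cv2.cvtColor(im,cv2.COLOR_BGR2GRAY)
pts=[]
cx,cy=275,143
for a in np.radians(np.arange(0,360,3)):
    pr=np.array([cv2.getRectSubPix(gray,(1,1),(float(cx+q*np.cos(a)),float(cy+q*np.sin(a))))[0,0] for q in np.arange(95,120,.5)],float)
    gd=pr[4:]-pr[:-4];k=gd.argmin()
    if gd[k]<-25: q=95+.5*(k+2); pts.append(at_z(m,cx+q*np.cos(a),cy+q*np.sin(a),.05)[:2])
pts=np.array(pts)
for _ in range(4):
    A=np.c_[2*pts,np.ones(len(pts))]; s=np.linalg.lstsq(A,(pts**2).sum(1),rcond=None)[0]; R=np.sqrt(s[2]+s[:2]@s[:2]); e=np.linalg.norm(pts-s[:2],axis=1)-R; pts=pts[abs(e)<2*e.std()]
print("circle",s[:2],R,len(pts),e.std())
E
```

```text
yellow
[333.7 150.7] [325, 149, 18, 4, 63] [0.5786 0.1906 0.05  ]
[215. 153.] [206, 152, 19, 3, 57] [0.581  0.0601 0.05  ]
blue
[273.6  71.9] [251, 66, 45, 13, 410] [0.4983 0.1245 0.068 ]
[275.9 225.8] [256, 221, 40, 11, 316] [0.6597 0.1271 0.068 ]
red
[377.1 155. ] [365, 145, 24, 23, 304] [0.5761 0.226  0.095 ]
white
[272.   47.8] [271, 42, 3, 13, 38] [0.4747 0.1229 0.05  ]
[274.7 175. ] [273, 136, 4, 78, 227] [0.6057 0.1258 0.05  ]
[275.9 239.1] [275, 232, 3, 14, 37] [0.6829 0.1273 0.05  ]
[0.99979454 0.02027098 0.5992459  0.1256111 ] 1.161521
circle [0.57957143 0.12537546] 0.11691715884510474 104 0.00025162219798720065
```

```bash
python3 - <<'E'
from h import *
plan([0.607,-0.332,0.26],78)
E
```

```text
tcp [0.5992 0.1232 0.2998] jaw 90.07 q6 -1.5 | dpos [ 0.0496 -0.0091 -0.569 ] twist 0.0671 rows 9.139164898354869 1.4051421127365666
```

```bash
python3 -m handwheel '[{"claw":0,"delta_pos":[0.05,-0.009,-0.569],"twist":0.067},{"claw":0,"delta_pos":[0.05,-0.009,-0.569],"twist":0.067},{"claw":0,"delta_pos":[0.05,-0.009,-0.569],"twist":0.067},{"claw":0,"delta_pos":[0.05,-0.009,-0.569],"twist":0.067},{"claw":0,"delta_pos":[0.05,-0.009,-0.569],"twist":0.067},{"claw":0,"delta_pos":[0.05,-0.009,-0.569],"twist":0.067},{"claw":0,"delta_pos":[0.05,-0.009,-0.569],"twist":0.067},{"claw":0,"delta_pos":[0.05,-0.009,-0.569],"twist":0.067},{"claw":0,"delta_pos":[0.05,-0.009,-0.569],"twist":0.067},{"claw":0,"delta_pos":[0.05,-0.009,-0.569],"twist":0.067},{"claw":0,"delta_pos":[0.05,-0.009,-0.569],"twist":0.067},{"claw":0,"delta_pos":[0.05,-0.009,-0.569],"twist":0.067}]'; python3 - <<'E'
from h import *
im,m=snap("wrist","w2.png")
import pickle; pickle.dump(m,open("w2.pkl","wb"))
E
```

```text
t: 3.4
tcp_pos: [0.6075, -0.3312, 0.2601]
eef_rot: [-0.445, 0.549, 0.445, 0.55]
ft_force: [-0.5, 0.6, -0.0]
finger_gap: 0.0868
```

View pics/w2.png

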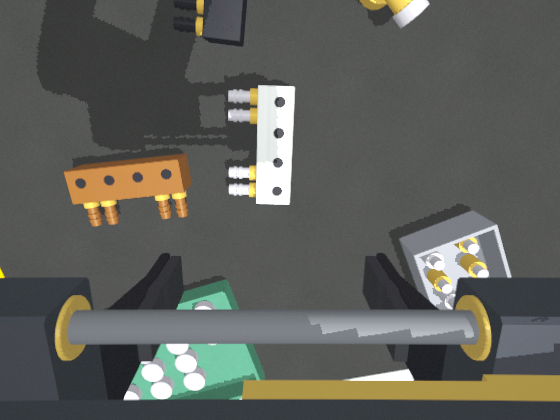

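```bash
python3 - <<'E'
from h import *
im=cv2.imread('pics/w2.png')
cv2.imwrite('pics/cc.png',cv2.resize(im[75:215,215:315],None,fx=4,fy=4,interpolation=cv2.INTER_CUBIC))
E
```

```text
(no output)
```

View pics/cc.png

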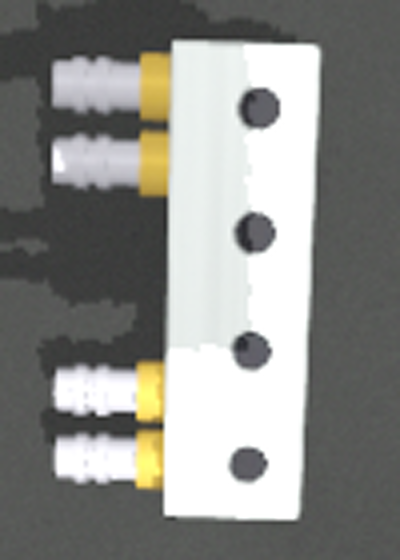

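```bash
python3 - <<'E'
from h import *
import pickle
m=pickle.load(open("w2.pkl","rb"))
C=np.array([at_z(m,215+(u+.5)/4-.5,75+(v+.5)/4-.5,.04)[:2] for u,v in((171,40),(321,45),(299,520),(163,517))])
print(C.round(4), [np.linalg.norm(C[i]-C[i-1]).round(4) for i in range(4)], C.mean(0))
for a,b in((0,3),(1,2)): d=C[b]-C[a]; print(np.degrees(np.arctan2(d[1],d[0])))
for a,b in((0,1),(3,2)): d=C[b]-C[a]; print(np.degrees(np.arctan2(d[1],d[0])))
for u,v in ((260,107),(256,233),(252,350),(248,464)): print("hole",at_z(m,215+u/4,75+v/4,.04).round(4))
for u,v in ((55,84),(55,160),(58,390),(58,458)): print("noz",at_z(m,215+u/4,75+v/4,.022).round(4))
E
```

```text
[[ 0.5177 -0.3261]
 [ 0.5263 -0.2909]
 [ 0.6429 -0.3195]
 [ 0.6345 -0.3548]] [np.float64(0.1203), np.float64(0.0363), np.float64(0.12), np.float64(0.0363)] [ 0.5803531  -0.32280614]
-13.763913454429906
-13.780919341232563
76.16549029494091
76.63744393352519
hole [ 0.5377 -0.3079  0.04  ]
hole [ 0.5672 -0.3151  0.04  ]
hole [ 0.596  -0.3221  0.04  ]
hole [ 0.6255 -0.3293  0.04  ]
noz [ 0.5219 -0.3577  0.022 ]
noz [ 0.5401 -0.3623  0.022 ]
noz [ 0.599  -0.3763  0.022 ]
noz [ 0.6175 -0.3809  0.022 ]
```

```bash
python3 - <<'E'
from h import *
plan([0.5804,-0.3228,0.26],76.3);plan([0.5804,-0.3228,0.006],76.3)
E
```

```text
tcp [ 0.6077 -0.3309  0.2604] jaw 78.06 q6 -1.98 | dpos [0.0005 0.0355 0.0028] twist 0.0098 rows 0.5695180112649985 0.20530857282740214
tcp [ 0.6077 -0.3309  0.2604] jaw 78.06 q6 -1.98 | dpos [0.318  0.0356 0.0026] twist 0.0098 rows 5.119726839700334 0.20530857282740214
```

```bash
python3 -m handwheel '[{"claw":0,"delta_pos":[0.0,0.0355,0.003],"twist":0.01},{"claw":0,"delta_pos":[0.06,0.0355,0.003],"twist":0.01},{"claw":0,"delta_pos":[0.12,0.0355,0.003],"twist":0.01},{"claw":0,"delta_pos":[0.18,0.0355,0.003],"twist":0.01},{"claw":0,"delta_pos":[0.23,0.0355,0.003],"twist":0.01},{"claw":0,"delta_pos":[0.27,0.0355,0.003],"twist":0.01},{"claw":0,"delta_pos":[0.3,0.0355,0.003],"twist":0.01},{"claw":0,"delta_pos":[0.318,0.0355,0.003],"twist":0.01},{"claw":0,"delta_pos":[0.318,0.0355,0.003],"twist":0.01},{"claw":0,"delta_pos":[0.318,0.0355,0.003],"twist":0.01}]'; python3 - <<'E'
from h import *
plan([0.5804,-0.3228,0.006],76.3)
im,m=snap("wrist","w3.png")
im,m=snap("side","s3.png")
E
```

```text
t: 4.45
tcp_pos: [0.5809, -0.3245, 0.007]
eef_rot: [-0.437, 0.556, 0.436, 0.557]
ft_force: [1.4, 1.0, -0.2]
finger_gap: 0.0871
tcp [ 0.5809 -0.3245  0.007 ] jaw 76.2 q6 -1.96 | dpos [0.0012 0.0011 0.0019] twist -0.0006 rows 0.040678660052570155 0.011622489032060528
```

View pics/w3.png

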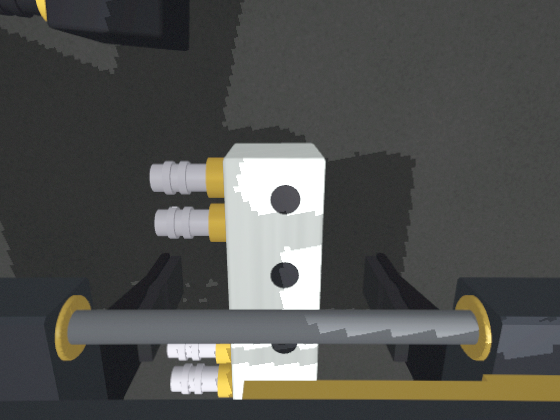

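```bash
python3 -m handwheel '[{"claw":0,"delta_pos":[0.0,0.001,0.0018],"twist":0},{"claw":1,"delta_pos":[0.0,0.001,0.0018],"twist":0},{"claw":1,"delta_pos":[0.0,0.001,0.0018],"twist":0},{"claw":1,"delta_pos":[0.0,0.001,0.0018],"twist":0},{"claw":1,"delta_pos":[0.0,0.001,0.0018],"twist":0},{"claw":1,"delta_pos":[0.0,0.001,0.0018],"twist":0},{"claw":1,"delta_pos":[0.0,0.001,0.0018],"twist":0},{"claw":1,"delta_pos":[0.0,0.001,0.0018],"twist":0}]'; python3 - <<'E'
from h import *
plan([0.5804,-0.3228,0.206],76.3)
E
```

```text
t: 5.35
tcp_pos: [0.5794, -0.3233, 0.0055]
eef_rot: [-0.436, 0.557, 0.436, 0.557]
ft_force: [0.0, 0.2, 0.8]
finger_gap: 0.0389
tcp [ 0.5794 -0.3233  0.0055] jaw 76.13 q6 -1.96 | dpos [-0.2506 -0.0011  0.0009] twist -0.0009 rows 4.010388695547763 0.019899515704591208
```

```bash
python3 -m handwheel '[{"claw":1,"delta_pos":[0,0,0],"twist":0},{"claw":1,"delta_pos":[0,0,0],"twist":0},{"claw":1,"delta_pos":[0,0,0],"twist":0}]';python3 -m handwheel '[{"claw":1,"delta_pos":[-0.03,0,0],"twist":0},{"claw":1,"delta_pos":[-0.08,0,0],"twist":0},{"claw":1,"delta_pos":[-0.14,0,0],"twist":0},{"claw":1,"delta_pos":[-0.2,0,0],"twist":0},{"claw":1,"delta_pos":[-0.22,0,0],"twist":0},{"claw":1,"delta_pos":[-0.22,0,0],"twist":0},{"claw":1,"delta_pos":[-0.22,0,0],"twist":0}]'; python3 - <<'E'
from h import *
plan([0.5796,0.1253,0.18],91.16)
im,m=snap("wrist","w4.png")
E
```

```text
t: 5.65
tcp_pos: [0.5794, -0.3234, 0.0055]
eef_rot: [-0.436, 0.557, 0.436, 0.557]
ft_force: [-0.4, -1.4, -0.5]
finger_gap: 0.036
t: 6.35
tcp_pos: [0.5781, -0.3224, 0.1784]
eef_rot: [-0.435, 0.557, 0.437, 0.556]
ft_force: [-1.1, 0.3, -5.7]
finger_gap: 0.0361
tcp [ 0.5781 -0.3224  0.1784] jaw 76.13 q6 -1.96 | dpos [-0.0006  0.1324  0.5437] twist -0.0835 rows 8.954010010157447 1.749898515206232
```

View pics/w4.png

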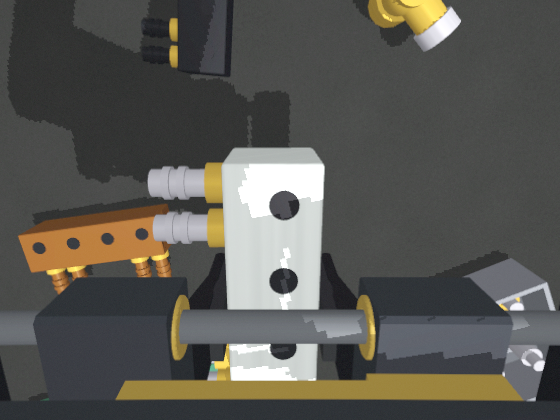

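```bash
python3 - <<'E'
from h import *
plan([0.5788,0.1253,0.18],91.16)
E
```

```text
tcp [ 0.5775 -0.322   0.1772] jaw 76.13 q6 -1.96 | dpos [-0.0014  0.1325  0.5432] twist -0.0835 rows 8.945756211370611 1.7499189995642617
```

```bash
python3 -m handwheel '[{"claw":1,"delta_pos":[0,0.0066,0.027],"twist":-0.004},{"claw":1,"delta_pos":[0,0.016,0.065],"twist":-0.01},{"claw":1,"delta_pos":[0,0.0265,0.1086],"twist":-0.017},{"claw":1,"delta_pos":[0,0.037,0.152],"twist":-0.023},{"claw":1,"delta_pos":[0,0.0477,0.1955],"twist":-0.03},{"claw":1,"delta_pos":[0,0.0583,0.239],"twist":-0.037},{"claw":1,"delta_pos":[0,0.069,0.2825],"twist":-0.043},{"claw":1,"delta_pos":[0,0.0795,0.326],"twist":-0.05},{"claw":1,"delta_pos":[0,0.09,0.3694],"twist":-0.057},{"claw":1,"delta_pos":[0,0.1007,0.4128],"twist":-0.063},{"claw":1,"delta_pos":[0,0.1113,0.4563],"twist":-0.07},{"claw":1,"delta_pos":[0,0.1206,0.494],"twist":-0.076},{"claw":1,"delta_pos":[0,0.1272,0.5215],"twist":-0.08},{"claw":1,"delta_pos":[0,0.1325,0.5432],"twist":-0.0835},{"claw":1,"delta_pos":[0,0.1325,0.5432],"twist":-0.0835},{"claw":1,"delta_pos":[0,0.1325,0.5432],"twist":-0.0835},{"claw":1,"delta_pos":[0,0.1325,0.5432],"twist":-0.0835}]'; python3 - <<'E'
from h import *
im,m=snap("wrist","w5.png")
plan([0.5788,0.1253,0.10],91.16)
E
```

```text
t: 8.1
tcp_pos: [0.5798, 0.1231, 0.1797]
eef_rot: [-0.504, 0.496, 0.505, 0.494]
ft_force: [-0.2, -1.1, -3.9]
finger_gap: 0.0358
tcp [0.5801 0.123  0.1803] jaw 91.09 q6 -1.51 | dpos [0.1003 0.0014 0.003 ] twist -0.0004 rows 1.6062131841224065 0.0076439930131563414
```

View pics/w5.png

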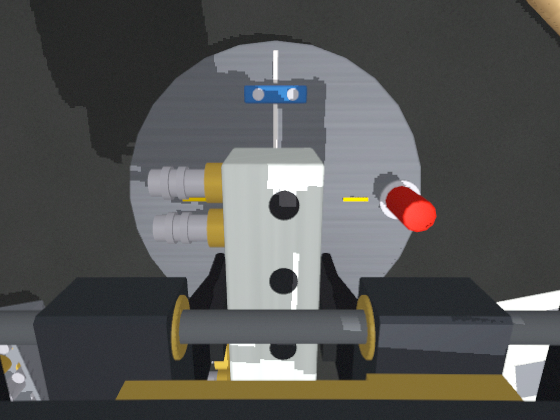

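```bash
python3 -m handwheel '[{"claw":1,"delta_pos":[0.03,0.0014,0.003],"twist":0},{"claw":1,"delta_pos":[0.06,0.0014,0.003],"twist":0},{"claw":1,"delta_pos":[0.09,0.0014,0.003],"twist":0},{"claw":1,"delta_pos":[0.11,0.0014,0.003],"twist":0},{"claw":1,"delta_pos":[0.125,0.0014,0.003],"twist":0},{"claw":1,"delta_pos":[0.13,0.0014,0.003],"twist":0},{"claw":1,"delta_pos":[0.13,0.0014,0.003],"twist":0},{"claw":1,"delta_pos":[0.13,0.0014,0.003],"twist":0}]'; python3 - <<'E'
from h import *
im,m=snap("wrist","w6.png")
plan([0.5788,0.1253,0.0555],91.16)
C,a=np.array([.5796,.1253]),np.radians(1.16)
e=np.array([np.cos(a),np.sin(a)]);n=np.array([-e[1],e[0]])
b=sense()["tcp_pos"][2]-.0055
for l in(-60,60):
  for w in(-18,18):
    p=C+e*l/1e3+n*w/1e3; print(l,w,proj(m,[*p,b+.04]).round(1))
E
```

```text
t: 8.95
tcp_pos: [0.5804, 0.1264, 0.0787]
eef_rot: [0.505, -0.494, -0.505, -0.495]
ft_force: [0.2, -0.7, -4.0]
finger_gap: 0.0359
tcp [0.5805 0.1265 0.0789] jaw 91.16 q6 -1.51 | dpos [ 0.0293  0.0022 -0.0014] twist 0.0 rows 0.4702037916957337 0.00022672591943664438
-60 -18 [215.1 158. ]
-60 18 [320.4 158. ]
60 -18 [227.8 431.3]
60 18 [310.3 431.2]
```

View pics/w6.png

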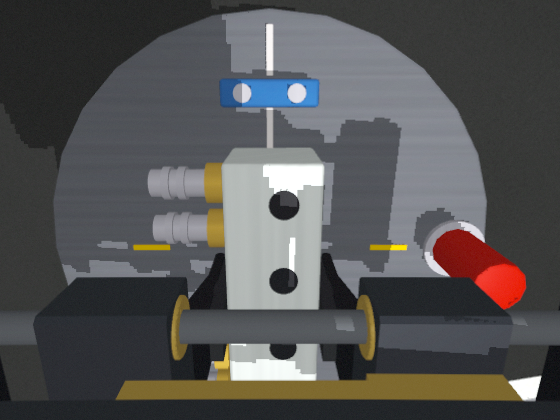

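```bash
python3 -m handwheel '[{"claw":1,"delta_pos":[0.004,0.0022,-0.0022],"twist":0},{"claw":1,"delta_pos":[0.01,0.0022,-0.0022],"twist":0},{"claw":1,"delta_pos":[0.016,0.0022,-0.0022],"twist":0},{"claw":1,"delta_pos":[0.02,0.0022,-0.0022],"twist":0},{"claw":1,"delta_pos":[0.023,0.0022,-0.0022],"twist":0},{"claw":1,"delta_pos":[0.024,0.0022,-0.0022],"twist":0},{"claw":1,"delta_pos":[0.024,0.0022,-0.0022],"twist":0}]'; python3 - <<'E'
from h import *
im,m=snap("wrist","w7.png"); snap("side","s7.png"); snap("top","t7.png")
plan([0.5788,0.1253,0.0555],91.16)
a=cv2.imread('pics/s7.png')[210:320,220:360]; cv2.imwrite('pics/s7c.png',cv2.resize(a,None,fx=5,fy=5,interpolation=cv2.INTER_CUBIC))
print(sense()["ft_force"])
E
```

```text
t: 9.7
tcp_pos: [0.5777, 0.1246, 0.0582]
eef_rot: [-0.505, 0.495, 0.505, 0.495]
ft_force: [0.3, -0.5, -4.3]
finger_gap: 0.0357
tcp [0.578  0.1246 0.0586] jaw 91.16 q6 -1.51 | dpos [ 0.0039 -0.001   0.0008] twist 0.0 rows 0.06582850106526757 0.00027817617610319007
[-0.25110912  0.28252228 -5.2402979 ]
```

View pics/w7.png

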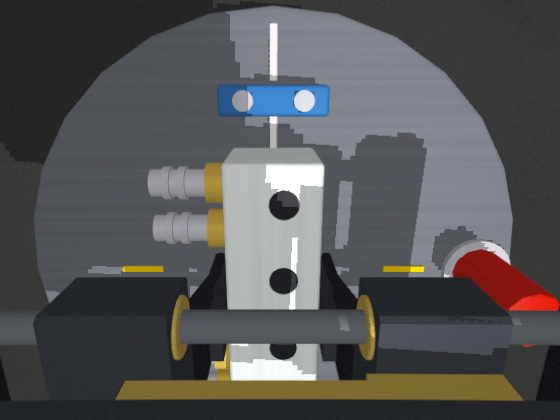

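View pics/s7c.png

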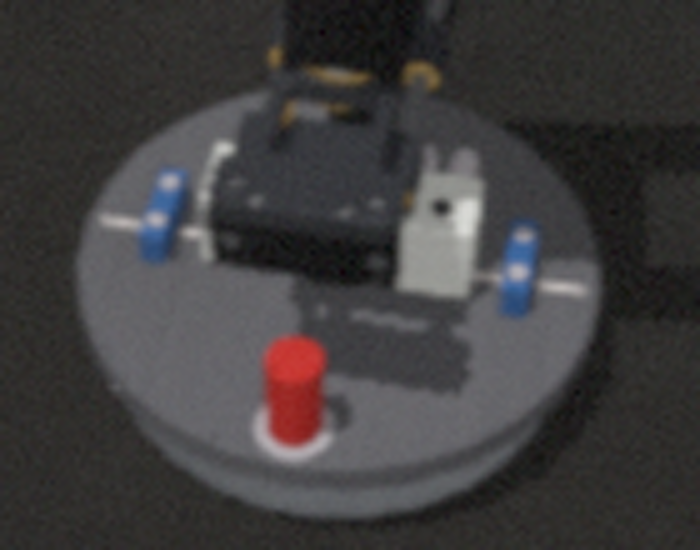

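```bash
python3 - <<'E'
from h import *
m=camera_model("wrist")
for v,z in((85,.068),(110,.068),(116,.068),(116,.05),(149,.053),(163,.093)): print(v,z,at_z(m,273,v,z).round(4))
print(proj(m,[.5046,.125,.068]),proj(m,[.5196,.125,.053]),proj(m,[.5796,.19,.05]))
im=cv2.imread('pics/w7.png');cv2.imwrite('pics/w7c.png',cv2.resize(im[70:180,205:345],None,fx=5,fy=5))
E
```

```text
85 0.068 [0.4932 0.1237 0.068 ]
110 0.068 [0.5025 0.1238 0.068 ]
116 0.068 [0.5048 0.1239 0.068 ]
116 0.05 [0.5059 0.1239 0.05  ]
149 0.053 [0.52   0.1242 0.053 ]
163 0.093 [0.5189 0.1241 0.093 ]
[275.83685498 115.64125431] [274.82425065 148.20295636] [401.53310623 269.44085912]
```

View pics/w7c.png

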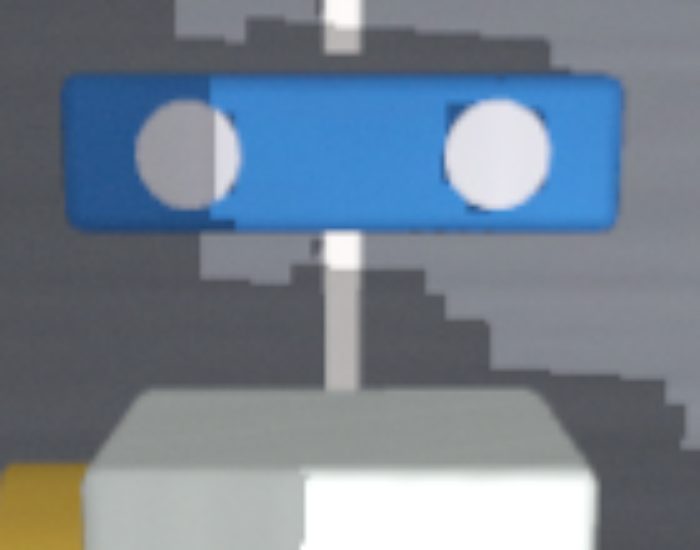

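```bash
python3 -m handwheel '[{"claw":1,"delta_pos":[0.001,0,0],"twist":0},{"claw":1,"delta_pos":[0.002,0,0],"twist":0},{"claw":1,"delta_pos":[0.003,0,0],"twist":0},{"claw":1,"delta_pos":[0.0037,0,0],"twist":0},{"claw":1,"delta_pos":[0.0037,0,0],"twist":0}]'; python3 - <<'E'
from h import *
for _ in range(2): snap("wrist","w8.png"); print(sense()["tcp_pos"].round(4),sense()["ft_force"].round(1))
E
```

```text
t: 10.35
tcp_pos: [0.5777, 0.1246, 0.0555]
eef_rot: [-0.505, 0.495, 0.505, 0.495]
ft_force: [-0.1, 0.0, -3.3]
finger_gap: 0.0356
[0.5778 0.1246 0.0555] [-0.8 -0.7 -3. ]
[0.5777 0.1246 0.0555] [ 0.2  0.2 -2.2]
```

```bash
python3 -m handwheel '[{"claw":1,"delta_pos":[0.0004,0,0],"twist":0},{"claw":1,"delta_pos":[0.0008,0,0],"twist":0},{"claw":1,"delta_pos":[0.0008,0,0],"twist":0}]'; python3 - <<'E'
from h import *
for _ in range(2): snap("wrist","w8.png"); print(sense()["tcp_pos"].round(4),sense()["ft_force"].round(1))
E
```

```text
t: 10.75
tcp_pos: [0.5778, 0.1246, 0.0555]
eef_rot: [0.505, -0.495, -0.505, -0.495]
ft_force: [-5.2, -0.5, 5.1]
finger_gap: 0.0357
[0.5778 0.1246 0.0555] [-5.  -1.5  5.8]
[0.5778 0.1246 0.0554] [-4.6 -0.8  6.3]
```

Seated (pressing about 10 N). Release, opening fully.

```bash
python3 -m handwheel '[{"claw":0.9,"delta_pos":[-0.0004,0,0],"twist":0},{"claw":0,"delta_pos":[-0.0006,0,0],"twist":0},{"claw":0,"delta_pos":[-0.0006,0,0],"twist":0},{"claw":0,"delta_pos":[-0.0006,0,0],"twist":0},{"claw":0,"delta_pos":[-0.0006,0,0],"twist":0},{"claw":0,"delta_pos":[-0.0006,0,0],"twist":0},{"claw":0,"delta_pos":[-0.0006,0,0],"twist":0},{"claw":0,"delta_pos":[-0.0006,0,0],"twist":0}]'; python3 - <<'E'
from h import *
snap("wrist","w9.png"); print(sense()["tcp_pos"].round(4),sense()["ft_force"].round(1),sense()["finger_gap"])
E
```

```text
t: 11.65
tcp_pos: [0.5778, 0.1246, 0.0552]
eef_rot: [0.505, -0.495, -0.505, -0.495]
ft_force: [0.0, 0.1, -0.3]
finger_gap: 0.0827
[0.5778 0.1246 0.0552] [ 0.3 -0.5 -0.5] 0.08436345082607541
```

View pics/w9.png

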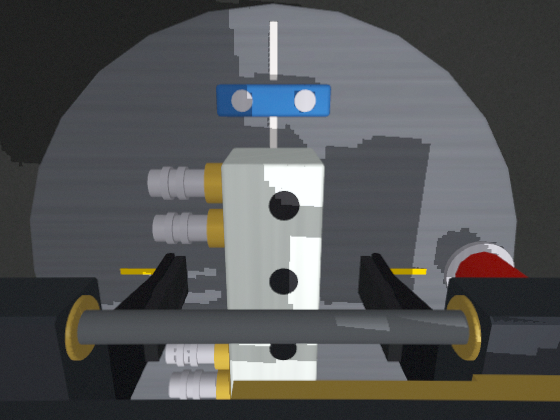

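```bash
python3 -m handwheel '[{"claw":0,"delta_pos":[-0.02,0,0],"twist":0},{"claw":0,"delta_pos":[-0.06,0,0],"twist":0},{"claw":0,"delta_pos":[-0.11,0,0],"twist":0},{"claw":0,"delta_pos":[-0.17,-0.01,0],"twist":0},{"claw":0,"delta_pos":[-0.23,-0.025,0],"twist":0},{"claw":0,"delta_pos":[-0.28,-0.03,0],"twist":0},{"claw":0,"delta_pos":[-0.306,-0.03,0],"twist":0},{"claw":0,"delta_pos":[-0.306,-0.03,0],"twist":0},{"claw":0,"delta_pos":[-0.306,-0.03,0],"twist":0}]'; python3 - <<'E'
from h import *
im,m=snap("wrist","w10.png")
import pickle; pickle.dump(m,open("w10.pkl","wb"))
cv2.imwrite('pics/w10c.png',cv2.cvtColor(cv2.resize(im[30:255,160:400],None,fx=2.6,fy=2.6,interpolation=cv2.INTER_CUBIC),cv2.COLOR_RGB2BGR))
s=sense();print(s["tcp_pos"],s["q"].round(3))
E
```

```text
t: 12.6
tcp_pos: [0.6017, 0.1251, 0.3007]
eef_rot: [0.505, -0.495, -0.505, -0.495]
ft_force: [0.9, -0.6, -0.5]
finger_gap: 0.0874
[0.60102075 0.12504198 0.29909789] [ 0.077  0.157  1.457 -0.     1.529 -1.514]
```

View pics/w10c.png

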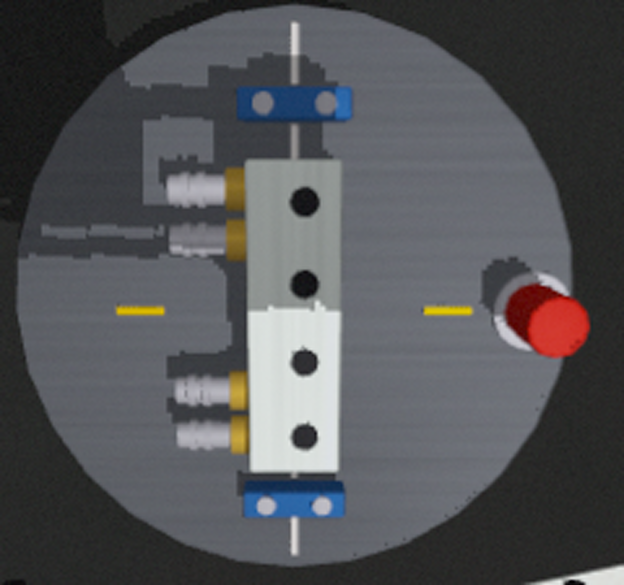

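```bash
python3 - <<'E'
from h import *
import pickle
m=pickle.load(open("w10.pkl","rb"))
f=lambda u,v,z:at_z(m,160+u/2.6,30+v/2.6,z)[:2]
C=np.array([f(u,v,.09) for u,v in((246,160),(341,160),(340,471),(249,472))]);print(C.round(4),C.mean(0).round(4))
d=C[2]+C[3]-C[0]-C[1];print("blk",np.degrees(np.arctan2(d[1],d[0])))
L=[f(295,25,.05),f(295,554,.05)];d=L[1]-L[0];print("line",L,np.degrees(np.arctan2(d[1],d[0])))
print("ticks",(f(140,310.5,.05)+f(448,310.5,.05))/2,f(140,310.5,.05),f(448,310.5,.05))
print("stops",f(295,121,.068),f(294,484,.068)); print("knob",f(558,325,.095))
E
```

```text
[[0.5199 0.107 ]
 [0.5192 0.1416]
 [0.6382 0.1453]
 [0.6394 0.1087]] [0.5792 0.1256]
blk 1.3144632831936316
line [array([0.46992044, 0.12391582]), array([0.69131577, 0.12835994])] 1.1499565979373878
ticks [0.58013086 0.12570763] [0.58139508 0.06057546] [0.57886663 0.19083981]
stops [0.50541102 0.12459042] [0.65148827 0.12709447]
knob [0.57706451 0.22549213]
```

```bash
python3 - <<'E'
from h import *
plan([0.5776,0.2253,0.18],1.16)
E
```

```text
tcp [0.601  0.125  0.2991] jaw 91.17 q6 -1.51 | dpos [0.1489 0.0265 0.1259] twist -0.5 rows 3.1486193116677557 10.476454722574694
```

```bash
python3 -m handwheel '[{"claw":0,"delta_pos":[0,0.0265,0.05],"twist":0.047},{"claw":0,"delta_pos":[0,0.0265,0.1],"twist":0.095},{"claw":0,"delta_pos":[0,0.0265,0.126],"twist":0.142},{"claw":0,"delta_pos":[0,0.0265,0.126],"twist":0.19},{"claw":0,"delta_pos":[0,0.0265,0.126],"twist":0.237},{"claw":0,"delta_pos":[0,0.0265,0.126],"twist":0.285},{"claw":0,"delta_pos":[0,0.0265,0.126],"twist":0.332},{"claw":0,"delta_pos":[0,0.0265,0.126],"twist":0.38},{"claw":0,"delta_pos":[0.03,0.0265,0.126],"twist":0.427},{"claw":0,"delta_pos":[0.08,0.0265,0.126],"twist":0.475},{"claw":0,"delta_pos":[0.12,0.0265,0.126],"twist":0.5},{"claw":0,"delta_pos":[0.149,0.0265,0.126],"twist":0.5},{"claw":0,"delta_pos":[0.149,0.0265,0.126],"twist":0.5},{"claw":0,"delta_pos":[0.149,0.0265,0.126],"twist":0.5}]'; python3 - <<'E'
from h import *
snap("wrist","w11.png")
plan([0.5776,0.2253,0.06],1.16)
E
```

```text
t: 14.05
tcp_pos: [0.5775, 0.2252, 0.1796]
eef_rot: [-0.008, 0.708, 0.007, 0.706]
ft_force: [0.2, 0.2, 1.0]
finger_gap: 0.0869
tcp [0.5786 0.2254 0.1813] jaw 1.17 q6 0.22 | dpos [ 1.516e-01 -1.000e-04 -1.300e-03] twist 0.0001 rows 2.4257977169164047 0.0013333440856484217
```

View pics/w11.png

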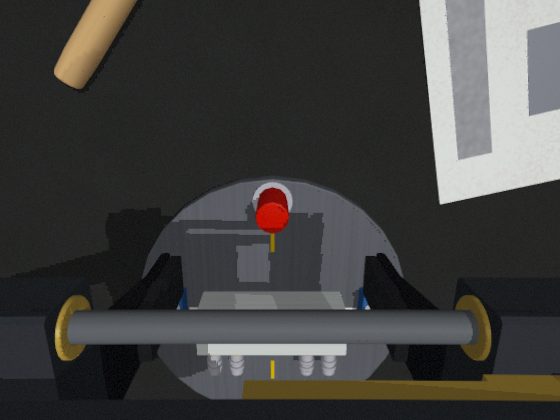

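```bash
python3 -m handwheel '[{"claw":0,"delta_pos":[0.04,0,-0.0005],"twist":0},{"claw":0,"delta_pos":[0.09,0,-0.0005],"twist":0},{"claw":0,"delta_pos":[0.13,0,-0.0005],"twist":0},{"claw":0,"delta_pos":[0.15,0,-0.0005],"twist":0},{"claw":0,"delta_pos":[0.15,0,-0.0005],"twist":0},{"claw":0,"delta_pos":[0.15,0,-0.0005],"twist":0}]'; python3 - <<'E'
from h import *
snap("wrist","w12.png")
plan([0.5776,0.2253,0.06],1.16)
E
```

```text
t: 14.7
tcp_pos: [0.5795, 0.2258, 0.0629]
eef_rot: [-0.007, 0.706, 0.007, 0.708]
ft_force: [-0.2, 0.5, 1.0]
finger_gap: 0.087
tcp [0.5801 0.2259 0.0635] jaw 1.16 q6 0.22 | dpos [ 0.0044 -0.0007 -0.0031] twist 0.0 rows 0.08740585843738588 0.00026223089660031343
```

View pics/w12.png

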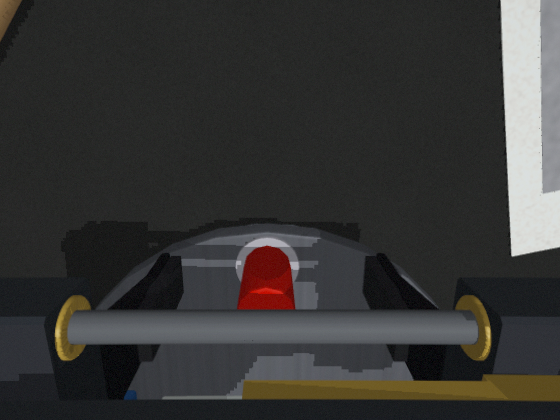

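```bash
python3 -m handwheel '[{"claw":0,"delta_pos":[0.002,-0.0007,-0.003],"twist":0},{"claw":0.5,"delta_pos":[0.002,-0.0007,-0.003],"twist":0},{"claw":0.6,"delta_pos":[0.002,-0.0007,-0.003],"twist":0},{"claw":1,"delta_pos":[0.002,-0.0007,-0.003],"twist":0},{"claw":1,"delta_pos":[0.002,-0.0007,-0.003],"twist":0},{"claw":1,"delta_pos":[0.002,-0.0007,-0.003],"twist":0},{"claw":1,"delta_pos":[0.002,-0.0007,-0.003],"twist":0},{"claw":1,"delta_pos":[0.002,-0.0007,-0.003],"twist":0},{"claw":1,"delta_pos":[0.002,-0.0007,-0.003],"twist":0},{"claw":1,"delta_pos":[0.002,-0.0007,-0.003],"twist":0},{"claw":1,"delta_pos":[0.002,-0.0007,-0.003],"twist":0}]'; python3 - <<'E'
from h import *
snap("top","t12.png");s=sense();print(s["finger_gap"],s["ft_force"].round(1),s["wrist_torque"].round(2))
plan([0.5776,0.2253,0.06],1.16)
# arc rows: rotate +phi about centre (CCW); in tool frame at start
R=Ro.from_quat(s["eef_rot"]).as_matrix()
c=np.array([.5799,.1255,0]);p=s["tcp_pos"]*[1,1,0]
for ph in [1,3,6,10,14,18,22,26,30,34,38,42,46,50,54,57,59,60,  100]:
    d=Ro.from_euler('z',ph,degrees=True).apply(p-c)-(p-c); print(ph,(R.T@d/.8).round(4),round(-ph/180,4))
E
```

```text
t: 15.85
tcp_pos: [0.5758, 0.2248, 0.0593]
eef_rot: [-0.007, 0.707, 0.007, 0.707]
ft_force: [0.2, 0.5, 0.3]
finger_gap: 0.0229
0.023524900324588417 [-0.2  0.1 -0.7] [-0.04 -0.01  0.05]
tcp [0.5758 0.2248 0.0592] jaw 1.16 q6 0.22 | dpos [-0.001   0.0006  0.0023] twist 0.0 rows 0.04047698970014197 0.0005380099440802622
1 [-0.     -0.0001 -0.0022] -0.0056
3 [-0.     -0.0003 -0.0065] -0.0167
6 [-0.    -0.001 -0.013] -0.0333
10 [-0.     -0.0023 -0.0215] -0.0556
14 [-0.     -0.0043 -0.03  ] -0.0778
18 [-0.     -0.0069 -0.0383] -0.1
22 [-0.     -0.01   -0.0463] -0.1222
26 [-0.     -0.0137 -0.0542] -0.1444
30 [-0.     -0.0179 -0.0618] -0.1667
34 [-0.     -0.0227 -0.069 ] -0.1889
38 [-0.     -0.0279 -0.0759] -0.2111
42 [-0.     -0.0336 -0.0824] -0.2333
46 [-0.     -0.0398 -0.0886] -0.2556
50 [-0.     -0.0464 -0.0942] -0.2778
54 [-0.     -0.0533 -0.0994] -0.3
57 [-0.     -0.0587 -0.103 ] -0.3167
59 [-0.     -0.0625 -0.1052] -0.3278
60 [-0.     -0.0644 -0.1063] -0.3333
100 [-0.     -0.1483 -0.1193] -0.5556
```

Gripped (gap 23.5 mm ≈ the 24 mm knob). Turn the first ~54°.

```bash
python3 -m handwheel '[{"claw":1,"delta_pos":[0,-0.0001,-0.0022],"twist":-0.0056},{"claw":1,"delta_pos":[0,-0.0003,-0.0065],"twist":-0.0167},{"claw":1,"delta_pos":[0,-0.001,-0.013],"twist":-0.0333},{"claw":1,"delta_pos":[0,-0.0023,-0.0215],"twist":-0.0556},{"claw":1,"delta_pos":[0,-0.0043,-0.03],"twist":-0.0778},{"claw":1,"delta_pos":[0,-0.0069,-0.0383],"twist":-0.1},{"claw":1,"delta_pos":[0,-0.01,-0.0463],"twist":-0.1222},{"claw":1,"delta_pos":[0,-0.0137,-0.0542],"twist":-0.1444},{"claw":1,"delta_pos":[0,-0.0179,-0.0618],"twist":-0.1667},{"claw":1,"delta_pos":[0,-0.0227,-0.069],"twist":-0.1889},{"claw":1,"delta_pos":[0,-0.0279,-0.0759],"twist":-0.2111},{"claw":1,"delta_pos":[0,-0.0336,-0.0824],"twist":-0.2333},{"claw":1,"delta_pos":[0,-0.0398,-0.0886],"twist":-0.2556},{"claw":1,"delta_pos":[0,-0.0464,-0.0942],"twist":-0.2778},{"claw":1,"delta_pos":[0,-0.0506,-0.0975],"twist":-0.2911},{"claw":1,"delta_pos":[0,-0.0533,-0.0994],"twist":-0.3},{"claw":1,"delta_pos":[0,-0.0533,-0.0994],"twist":-0.3},{"claw":1,"delta_pos":[0,-0.0533,-0.0994],"twist":-0.3}]'; python3 - <<'E'
from h import *
im,m=snap("top","t13.png");s=sense();print(s["finger_gap"],s["ft_force"].round(1),s["wrist_torque"].round(2),s["q"].round(2))
cv2.imwrite('pics/t13c.png',cv2.cvtColor(cv2.resize(im[160:280,160:280],None,fx=4,fy=4,interpolation=cv2.INTER_CUBIC),cv2.COLOR_RGB2BGR))
R=Ro.from_quat(s["eef_rot"]).as_matrix();print("heading",np.degrees(np.arctan2(R[1,2],R[0,2])))
c=np.array([.5799,.1255,0]);p=s["tcp_pos"]*[1,1,0];print(p-c,np.linalg.norm(p-c),np.degrees(np.arctan2(*(p-c)[1::-1])))
for ph in [1,3,6,10,14,18,22,26,30,34,38,42,46,48,49,50]:
    d=Ro.from_euler('z',ph,degrees=True).apply(p-c)-(p-c); print(ph,(R.T@d/.8).round(4),round(-ph/180,4))
E
```

```text
t: 17.7
tcp_pos: [0.4959, 0.1812, 0.0592]
eef_rot: [-0.327, 0.627, 0.328, 0.626]
ft_force: [-5.4, 3.3, 3.1]
finger_gap: 0.0233
0.023039848806245034 [-4.9  2.6  3.2] [0.53 0.83 0.08] [ 0.2   0.17  1.91  0.    1.06 -0.76]
heading 55.14512361942676
[-0.08395082  0.05569603  0.        ] 0.10074615031924201 146.43825684410595
1 [ 0.     -0.0001 -0.0022] -0.0056
3 [ 0.     -0.0003 -0.0066] -0.0167
6 [ 0.     -0.001  -0.0131] -0.0333
10 [ 0.     -0.0024 -0.0218] -0.0556
14 [ 0.     -0.0044 -0.0304] -0.0778
18 [ 0.     -0.007  -0.0388] -0.1
22 [ 0.     -0.0102 -0.047 ] -0.1222
26 [ 0.     -0.014  -0.0549] -0.1444
30 [-0.     -0.0183 -0.0626] -0.1667
34 [-0.     -0.0231 -0.0699] -0.1889
38 [-0.     -0.0284 -0.0769] -0.2111
42 [-0.     -0.0342 -0.0835] -0.2333
46 [-0.     -0.0405 -0.0897] -0.2556
48 [-0.     -0.0438 -0.0926] -0.2667
49 [-0.     -0.0454 -0.094 ] -0.2722
50 [-0.     -0.0472 -0.0954] -0.2778
```

View pics/t13c.png

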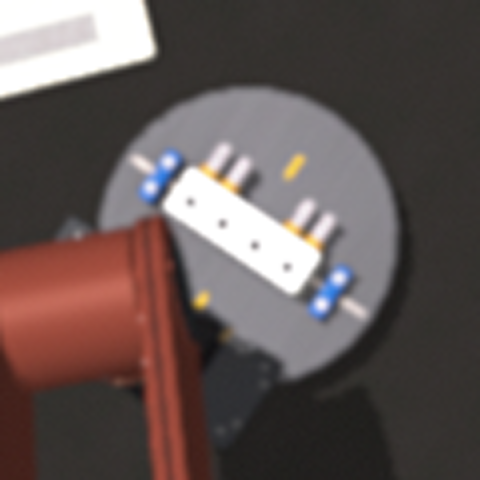

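Turning smoothly with the block on board. On another 50°.

```bash
python3 -m handwheel '[{"claw":1,"delta_pos":[0,-0.0001,-0.0022],"twist":-0.0056},{"claw":1,"delta_pos":[0,-0.0003,-0.0066],"twist":-0.0167},{"claw":1,"delta_pos":[0,-0.001,-0.0131],"twist":-0.0333},{"claw":1,"delta_pos":[0,-0.0024,-0.0218],"twist":-0.0556},{"claw":1,"delta_pos":[0,-0.0044,-0.0304],"twist":-0.0778},{"claw":1,"delta_pos":[0,-0.007,-0.0388],"twist":-0.1},{"claw":1,"delta_pos":[0,-0.0102,-0.047],"twist":-0.1222},{"claw":1,"delta_pos":[0,-0.014,-0.0549],"twist":-0.1444},{"claw":1,"delta_pos":[0,-0.0183,-0.0626],"twist":-0.1667},{"claw":1,"delta_pos":[0,-0.0231,-0.0699],"twist":-0.1889},{"claw":1,"delta_pos":[0,-0.0284,-0.0769],"twist":-0.2111},{"claw":1,"delta_pos":[0,-0.0342,-0.0835],"twist":-0.2333},{"claw":1,"delta_pos":[0,-0.0405,-0.0897],"twist":-0.2556},{"claw":1,"delta_pos":[0,-0.0438,-0.0926],"twist":-0.2667},{"claw":1,"delta_pos":[0,-0.0454,-0.094],"twist":-0.2722},{"claw":1,"delta_pos":[0,-0.0454,-0.094],"twist":-0.2722},{"claw":1,"delta_pos":[0,-0.0454,-0.094],"twist":-0.2722}]'; python3 - <<'E'
from h import *
im,m=snap("top","t14.png");s=sense();print(s["finger_gap"],s["ft_force"].round(1),s["wrist_torque"].round(2),s["q"].round(2))
cv2.imwrite('pics/t14c.png',cv2.cvtColor(cv2.resize(im[160:280,160:280],None,fx=4,fy=4,interpolation=cv2.INTER_CUBIC),cv2.COLOR_RGB2BGR))
c=np.array([.5799,.1255,0]);p=s["tcp_pos"]*[1,1,0];print(s["tcp_pos"],np.linalg.norm(p-c),np.degrees(np.arctan2(*(p-c)[1::-1])),np.linalg.norm(p[:2]-[.5776,.2253]))
E
```

```text
t: 19.45
tcp_pos: [0.4821, 0.098, 0.0592]
eef_rot: [-0.557, 0.436, 0.559, 0.433]
ft_force: [-8.8, 0.5, 7.3]
finger_gap: 0.023
0.023007227774779555 [-8.4  0.5  8.3] [0.05 1.34 0.27] [ 0.04  0.09  2.   -0.    1.05 -1.78]
[0.48209552 0.0980132  0.05918921] 0.10159350322911508 -164.3026024400636 0.15913213243170646
```

View pics/t14c.png

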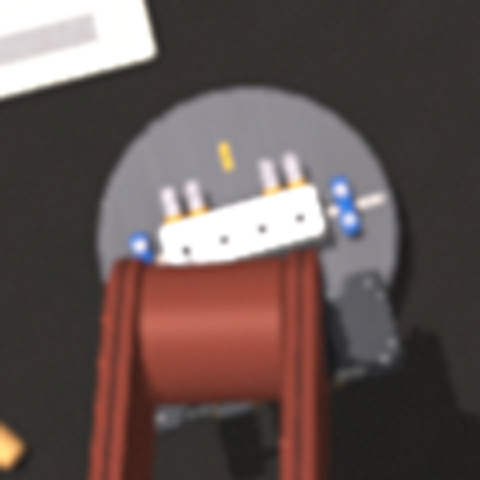

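```bash
python3 -m handwheel '[{"claw":0.6,"delta_pos":[0,0,0],"twist":0},{"claw":0.3,"delta_pos":[0,0,0],"twist":0},{"claw":0,"delta_pos":[0,0,0],"twist":0},{"claw":0,"delta_pos":[0,0,0],"twist":0},{"claw":0,"delta_pos":[0,0,0],"twist":0},{"claw":0,"delta_pos":[0,0,0],"twist":0},{"claw":0,"delta_pos":[0,0,0],"twist":0},{"claw":0,"delta_pos":[0,0,0],"twist":0}]'
python3 -m handwheel '[{"claw":0,"delta_pos":[-0.02,0,0],"twist":0},{"claw":0,"delta_pos":[-0.06,0,0],"twist":0},{"claw":0,"delta_pos":[-0.12,0,0],"twist":0},{"claw":0,"delta_pos":[-0.18,0,0],"twist":0},{"claw":0,"delta_pos":[-0.24,0,0],"twist":0},{"claw":0,"delta_pos":[-0.3,0,0],"twist":0},{"claw":0,"delta_pos":[-0.3,0,0],"twist":0},{"claw":0,"delta_pos":[-0.3,0,0],"twist":0}]'
python3 - <<'E'
from h import *
snap("wrist","w15.png");snap("side","s15.png")
plan([0.59,0.125,0.3],105)
E
```

```text
t: 20.3
tcp_pos: [0.4839, 0.0981, 0.0592]
eef_rot: [-0.558, 0.435, 0.558, 0.435]
ft_force: [-0.4, 0.3, 0.0]
finger_gap: 0.0792
t: 21.1
tcp_pos: [0.4847, 0.0981, 0.3008]
eef_rot: [0.559, -0.434, -0.557, -0.435]
ft_force: [-0.1, 0.5, -0.6]
finger_gap: 0.0865
tcp [0.4832 0.0981 0.2977] jaw 104.16 q6 -1.78 | dpos [-0.0031 -0.1377  0.    ] twist -0.0047 rows 2.2031517516319457 0.09822198020329831
```

View pics/w15.png

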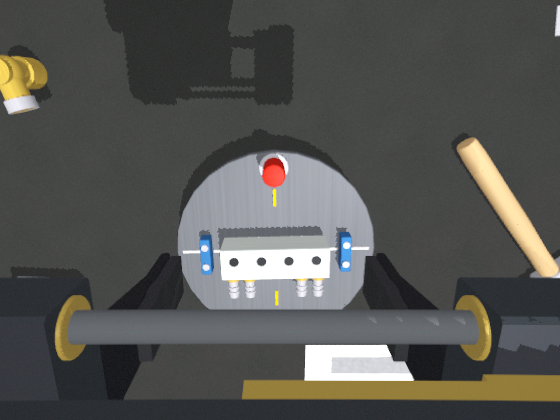

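View pics/s15.png

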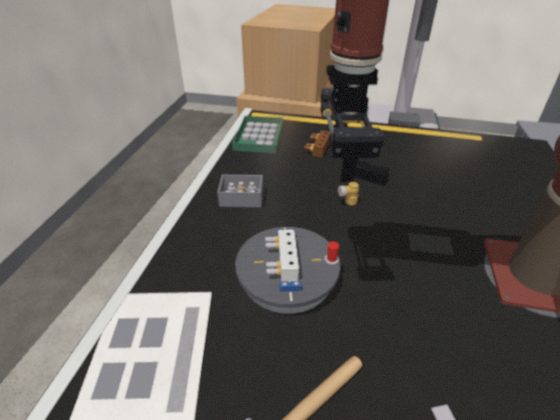

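```bash
python3 -m handwheel '[{"claw":0,"delta_pos":[0,-0.05,0],"twist":0},{"claw":0,"delta_pos":[0,-0.1,0],"twist":0},{"claw":0,"delta_pos":[0,-0.138,0],"twist":0},{"claw":0,"delta_pos":[0,-0.138,0],"twist":0},{"claw":0,"delta_pos":[0,-0.138,0],"twist":0},{"claw":0,"delta_pos":[0,-0.138,0],"twist":0}]'
python3 - <<'E'
from h import *
import pickle
im,m=snap("wrist","w16.png");pickle.dump(m,open("w16.pkl","wb"))
cv2.imwrite('pics/w16c.png',cv2.cvtColor(cv2.resize(im[30:255,160:400],None,fx=2.6,fy=2.6,interpolation=cv2.INTER_CUBIC),cv2.COLOR_RGB2BGR))
print(sense()["tcp_pos"],sense()["ft_force"])
E
```

```text
t: 21.8
tcp_pos: [0.5898, 0.1249, 0.298]
eef_rot: [-0.557, 0.435, 0.558, 0.434]
ft_force: [0.3, -0.8, -1.0]
finger_gap: 0.0868
[0.58990824 0.12488043 0.29868497] [-0.7557484  -0.05321684  0.39358517]
```

View pics/w16c.png

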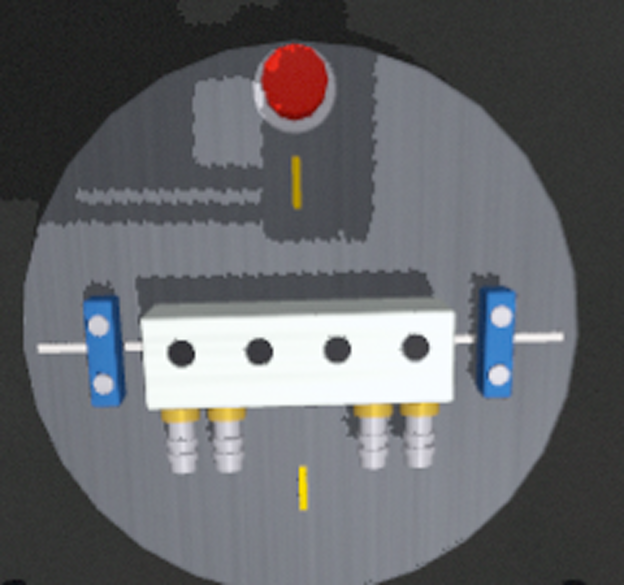

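```bash
python3 - <<'E'
from h import *
import pickle
m=pickle.load(open("w16.pkl","rb"))
f=lambda u,v,z:at_z(m,160+u/2.6,30+v/2.6,z)[:2]
C=np.array([f(u,v,.09) for u,v in((141,318),(453,310),(454,401),(148,409))]);cb=C.mean(0)
t1,t2=f(296.5,182,.05),f(303,488,.05);o=(t1+t2)/2
l1,l2=f(38,349,.05),f(562,337,.05); ol=(l1+l2)/2
y=(t1-t2)/np.linalg.norm(t1-t2); x=np.array([y[1],-y[0]])
print(cb,o,ol,"offset x,y mm",(cb-o)@x*1e3,(cb-ol)@y*1e3)
d=C[0]+C[3]-C[1]-C[2];l=l1-l2;print("ang",np.degrees(np.arctan2(d[1],d[0])-np.arctan2(l[1],l[0])))
k=f(295,81,.095);print("knob",k,np.linalg.norm(k-[.5771,.2255]))
im=read_camera("top")
for n in("elbow","parts_bin","hammer"): print(n,[(np.round(q["box"]).tolist(),round(q["p"],2)) for q in look_for("top",n)][:2])
s=sense();print(s["dq"].round(4))
E
```

```text
[0.57996077 0.12521081] [0.57995362 0.12592958] [0.58031435 0.12584918] offset x,y mm -0.6947302047155012 0.5107822699801166
ang 0.18112074337587078
knob [0.48380096 0.09944004] 0.15683056482144345
elbow [([312.0, 248.0, 330.0, 261.0], 0.69)]
parts_bin [([289.0, 139.0, 322.0, 182.0], 0.7)]
hammer []
[-0.0009  0.0041 -0.0044  0.0004  0.0001 -0.0007]
```

Block is within 1 mm and 0.2° of centre, and the knob is 157 mm from its start. The elbow and bin haven't moved.

```bash
python3 - <<'E'
from h import *
print(hand_in())
E
```

```text
the job is handed in; nothing more can be done
None
```

The job is handed in: the aluminium manifold is on the turntable, released, with its nozzles away from the knob. I then gripped the red knob and turned the table about 104° counter-clockwise; it turned smoothly, and I let go and backed off.

- **Block:** in the last wrist picture it was about 0.7 mm off centre along the line, 0.5 mm across it and 0.2° from parallel.
- **Knob:** it stood about 157 mm straight from its start, past the 125 mm needed.
- **Setting down:** the wrist reading suggested about 10 N of pressure on the disc just before release.
- **Time:** the last move ended at 21.8 s.
- **Bystanders:** in the last top picture the elbow and parts bin were detected within 3 pixels of where they started. The hammer was not detected in that picture. The arm never went near it, and in the side view after release the handle looked unmoved.

No check failed. The wrist camera's scale was a few percent off at close range, so I lined the block up against the white line and the near stop instead of relying on its absolute position.

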